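# Dig the rotor spanner out of the odds-and-ends bin

## Task

The orange centrifuge-rotor spanner is buried in the grey bin under two open plastic boxes. Push the boxes aside inside the bin until neither rests on the spanner any more, then lift the spanner out and lay it down, without dropping it, flat inside the white tray. Everything else that is in the bin stays in it, with its glass jars upright, and the amber bottle and the tube rack on the bench are left alone.

Things in the scene. Friction and masses are not known exactly. Their poses are not given: they have to be found in the camera images.
- bin: Grey open bin, fixed to the bench. Outside 278 mm (its x) by 344 mm (its y) by 60 mm high; walls and floor 4 mm thick. Origin: centre of the underside, on the bench. The bin stands on the left or on the right, the tray on the other side.
- tray: White shallow steel tray, fixed to the bench. Outside 230 mm (its x) by 120 mm (its y), rim 14 mm high, walls and floor 4 mm thick. Origin: centre of the underside.
- spanner: Orange double-ended open spanner lying flat on the bin's floor, 180 mm long along its x, 14 mm thick, about 0.28 kg. The bar in the middle (x within 52 mm of the origin) is 24 mm wide; each head, the outer 38 mm, is 48 mm wide. Origin: centre of the underside, halfway along, at the centre of mass (in plan). Symmetric end for end and face to face. It lies roughly along the bin's x axis.
- box_near: Blue empty open-topped plastic box, 92 x 92 x 42 mm high, walls and floor 4 mm, about 0.13 kg, too wide for most grippers but open inside. It starts resting level on the spanner's half that lies towards the bin's -x end. Origin: centre of the underside.
- box_far: Green empty open-topped plastic box, same as the blue one, resting on the spanner's half that lies towards the bin's +x end. Origin: centre of the underside.
- jar_near: Small amber glass jar with red cap, 58 mm across, 65 mm high, standing on the bin's floor at the bin's -x end, on either its +y or -y side: a box cannot get past it on that side. Origin: centre of the underside.
- jar_far: Same kind of jar, at the bin's +x end, on either its +y or -y side. Origin: centre of the underside.
- pen_near: White marker pen with red cap, 12 x 12 mm section, 100 mm long along its x, lying on the bin's floor at the -x end, on the side where jar_near is not; it may be shoved to the wall. Origin: middle of its underside.
- pen_far: White marker pen with black cap, same size, at the bin's +x end, on the side where jar_far is not. Origin: middle of its underside.
- bottle: Amber bottle with red cap, 60 mm across, 160 mm high, standing on the bench beside one long side of the tray (in half of the starts between tray and bin). Origin: centre of the underside.
- rack: Magenta tube rack with blue-capped tubes, 55 mm (x) by 100 mm (y), 79 mm high in all, standing beyond the tray's +x end. Origin: centre of the underside.
Things that resemble listed ones, but are neither listed nor needed, are in the scene too. What is shaped like the pen_far but blue, turquoise or yellow is not meant.

How it is judged:
By the outcome, as a careful person would: the job done as asked, in the order asked, and still so for the second after the job is handed in, with the robot touching nothing.
It also fails if it takes over 58 s, if anything falls off the work surface, if the arm or the gripper's body presses on something with over 40 N, if the wrist force passes 120 N, or if a joint passes its speed limit or range.

## Robot

A 6-joint arm with a two-finger parallel gripper is mounted at the origin on the work surface. World frame = base frame: x ahead of the robot, y to its left, z up, the work surface at z = 0. Lengths are in m, angles in rad, forces in N, time in s.
With the tool pointing down it reaches from about 0.425 to 0.95 m from the base axis. Payload 14.7 kg.
Tool frame: the origin (TCP) lies on the front face of the gripper's body, between the roots of the fingers; the fingertips stand 73 mm ahead of it and the grasp point (between the pads) lies 54 mm ahead of it (grip_depth is the x of the grasp point in the tool frame, in m); x points along the fingers, z is the direction in which the jaws open and shut, and the axes are right-handed (so a half turn about x gives the same grasp; the last joint's range is limited). The gripper opens to 85 mm and grips with 20 to 120 N. Pads are 22 mm wide; open, the fingers measure 114 mm over their backs; the gripper's body (76 mm by 85 mm) begins 54 mm behind the grasp point. The pads swing forward as they close: fully open they stand 13 mm farther back than shut.
Start: joints at [-1.24, 0.48, 1.596, -0, 1.065, -0.047], TCP at [0.24, -0.604, 0.304] pointing down, gripper open.
Joint ranges: [-2.75, 2.75], [-0.82, 2.05], [0.23, 2.67], [-1.56, 4.7], [0.09, 2.69], [-2.92, 2.92]. Speed limits (rad/s): [1.89, 1.89, 2.39, 3.01, 3.01, 3.01].

## Interface

Orientations are given as [roll, pitch, yaw] about the fixed x, y, z axes, in that order (R = Rz(yaw) Ry(pitch) Rx(roll)).
In Python, from workcell import * gives the robot as it stands.
- The arm moves only by the tool carry_out, never from a script. Its argument "series" is a list of rows, each a list of 3 entries, a list of its own where there are three numbers: the shift along the tool's x, y, z in cm, then the turn, a rotation vector about the tool's x, y, z in rad, then the closure, from -1 (fully open) to 1 (shut), so that 0 is half open. In form: [[[dx, dy, dz], [ax, ay, az], claw], ...]. A call has 1 to 12 rows; each row is the pose to reach, as a shift and turn from the pose measured when the call began, along the tool's axes at that moment; what a row does not reach only later rows make up. A row lasts 1/8 s, in which the tool goes at most 62.5 mm and 10.7 degrees, less where a joint would pass 70% of its speed; a pose out of reach is approached as far as the arm can. A call with a gripper value outside its range is refused whole. The fingers move at their own pace and stop on an object; "squeeze" is the grip in N (left out, the last holds). Time passes only in rows, so rows that repeat a pose let the fingers close. It gives the time, the measured TCP pose, the force and the opening at its end, in the units of the state.
- get_obs(): the state, without advancing time (a new reading comes with each control period).
- camera(name): name is "side" or "top"; returns a dict with "color" (400x640x3 uint8, blue, green, red), "intrinsics" (3x3 intrinsics, pixels), "R" (3x3) and "t" (3): a world point X has camera coordinates R X + t. Camera axes: x right, y down, z forward; pixel columns grow to the right and rows downward; lengths in m; the calibration is good to about 2 mm. A picture is of the moment at which its call begins. There is no depth.
- close_job(): hands the job in, once; it reports no verdict.
The state is a dict: "time_s": time; "qpos": joint angles; "dq": joint speeds; "effort": joint torques, N m; "position": TCP position; "tcp_rot": TCP orientation; "ft_force": force on the tool from outside, world axes, zero at the start; "torque": the same for the moment, N m; "gripper_width": finger opening in m.
Only numpy, scipy, OpenCV 4.12 (cv2) and the standard library are available. Lean on these libraries where they do the work, as an engineer would, in place of code of your own. Each camera call takes 0.05 s, during which the arm holds its last target.

## Working session

There is one attempt and no reset: what is moved stays moved. The work goes in short steps, Python scripts to look and compute and a tool call to move; the robot and the scene stay as the last step left them, time stands still between calls to the robot, and variables do not carry over. Pictures are saved under pics/ and viewed, and the job is handed in when it is done.

Besides the shell and the picture viewer there is one more tool, called after "Emit:" as name(argument=value, ...) on one line, values as JSON. carry_out: Moves the arm, as the interface text tells. Its arguments: {"type":"object","properties":{"series":{"type":"array"},"squeeze":{"type":"number"}},"required":["series"]}

```bash
ls; mkdir -p pics; python3 - <<'E'
from workcell import *
import cv2
o=get_obs()
for k in o: print(k,o[k])
for n in ["top","side"]:
    c=camera(n); cv2.imwrite(f"pics/{n}0.png",c["color"]); print(n,c["intrinsics"],c["R"],c["t"])
E
```

```text
pics
time_s 0.0
qpos [-1.23961788e+00  4.80833864e-01  1.59687734e+00  1.54942003e-05
  1.06505098e+00 -4.65751345e-02]
dq [ 0.00283991 -0.00127281  0.0010832   0.00027361 -0.00037003 -0.00085406]
effort [ 4.31126071e-03 -9.50648332e+01 -4.30186558e+01  3.12336806e-04
  1.18647053e-02 -4.25124972e-05]
position [ 0.2396781  -0.6038606   0.30326971]
tcp_rot [3.08343584 1.56962672 1.89038557]
ft_force [ 1.34900693  0.68764142 -0.35576862]
torque [ 0.0260983  -0.04051744  0.00675608]
gripper_width 0.08545388523351964
top [[460.63948992   0.         319.10785976]
 [  0.         460.63948992 204.16749656]
 [  0.           0.           1.        ]] [[ 0.01755732 -0.99980243  0.00931834]
 [-0.9903306  -0.01867219 -0.13746507]
 [ 0.13761191 -0.00681472 -0.99046278]] [-0.02596422  0.63511702  1.02500034]
side [[470.92889441   0.         323.85761493]
 [  0.         470.92889441 197.75395668]
 [  0.           0.           1.        ]] [[ 0.97626189 -0.21531764 -0.02347404]
 [-0.12794391 -0.48584206 -0.86463163]
 [ 0.17476577  0.84711027 -0.50185767]] [-0.6167804   0.1383865   0.94906411]
```

View pics/top0.png

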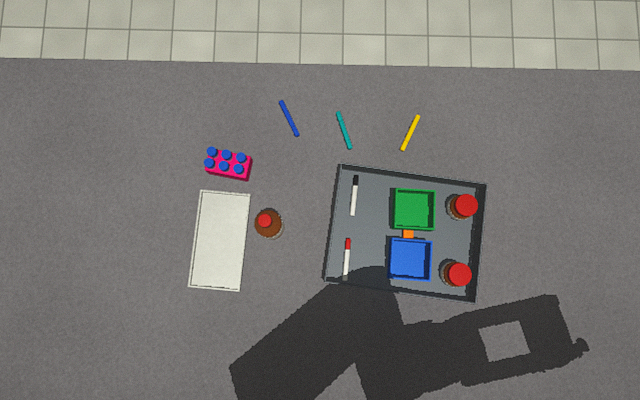

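View pics/side0.png

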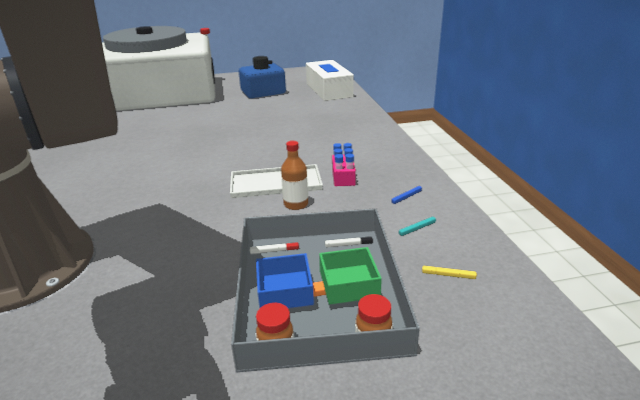

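```bash
cat > h.py <<'E'
import numpy as np, cv2
C={"top":(np.array([[460.63948992,0,319.10785976],[0,460.63948992,204.16749656],[0,0,1]]),np.array([[0.01755732,-0.99980243,0.00931834],[-0.9903306,-0.01867219,-0.13746507],[0.13761191,-0.00681472,-0.99046278]]),np.array([-0.02596422,0.63511702,1.02500034])),
"side":(np.array([[470.92889441,0,323.85761493],[0,470.92889441,197.75395668],[0,0,1]]),np.array([[0.97626189,-0.21531764,-0.02347404],[-0.12794391,-0.48584206,-0.86463163],[0.17476577,0.84711027,-0.50185767]]),np.array([-0.6167804,0.1383865,0.94906411]))}
def P(u,v,z,n="top"):
    K,R,t=C[n]; d=R.T@np.linalg.inv(K)@[u,v,1]; c=-R.T@t
    return c+d*(z-c[2])/d[2]
def proj(X,n="top"):
    K,R,t=C[n]; p=K@(R@np.array(X)+t); return p[:2]/p[2]
def crop(img,u0,v0,w,h,s,fn):
    cv2.imwrite(fn,cv2.resize(img[v0:v0+h,u0:u0+w],None,fx=s,fy=s,interpolation=cv2.INTER_CUBIC))
E
python3 - <<'E'
from h import *
i=cv2.imread("pics/top0.png"); crop(i,315,155,180,150,4,"pics/c1.png"); crop(i,180,140,110,160,3.7,"pics/c2.png")
i=cv2.imread("pics/side0.png"); crop(i,225,200,195,165,4,"pics/c3.png")
E
```

```text
(no output)
```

View pics/c1.png

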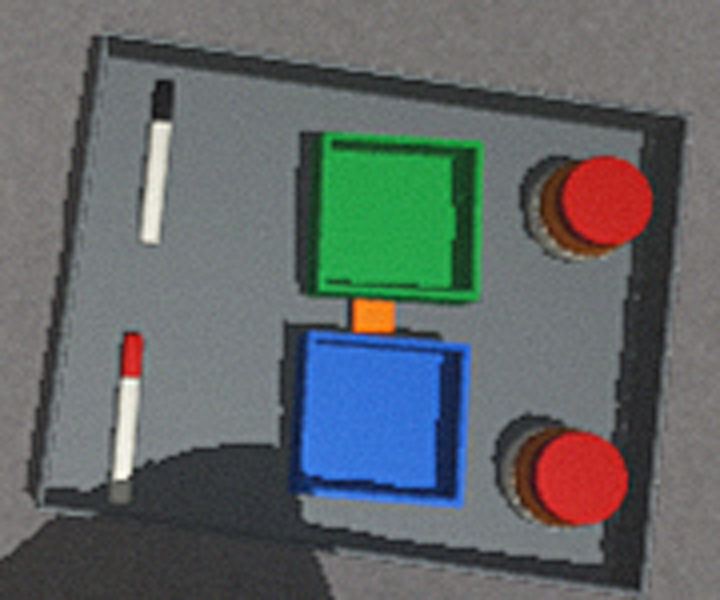

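View pics/c2.png

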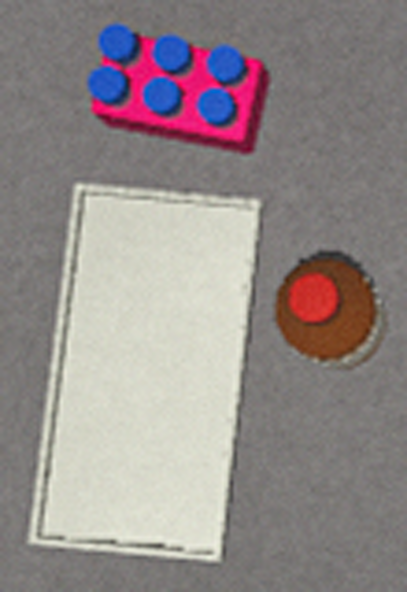

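View pics/c3.png

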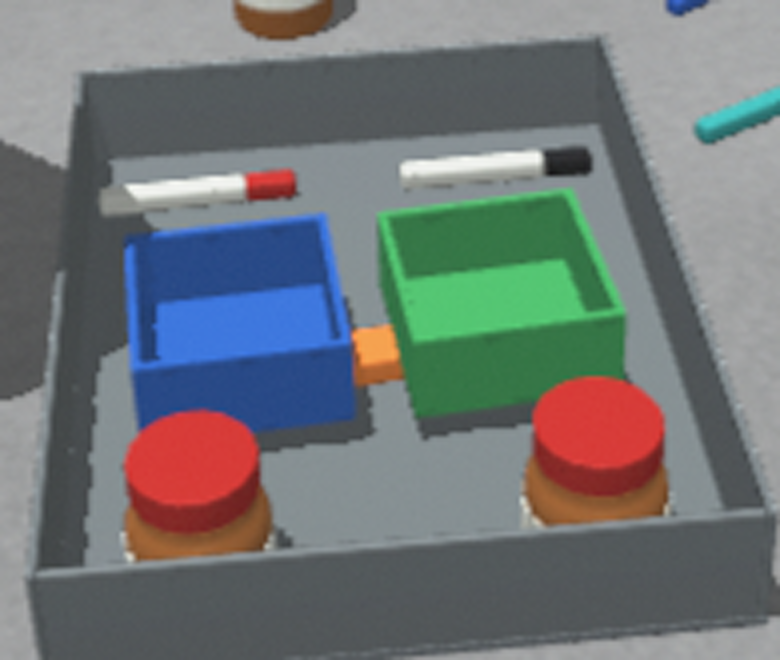

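```bash
python3 - <<'E'
from h import *
def q(x,y,z): return P(315+x/4-.4,155+y/4-.4,z)
def show(n,L,z):
    A=np.array([q(x,y,z) for x,y in L]); print(n,A.round(3)[:,:2].tolist(),'c',A.mean(0).round(4)[:2])
    for i in range(len(A)):
        d=A[(i+1)%len(A)]-A[i]; print('  ',round(np.hypot(*d[:2]),4),round(np.degrees(np.arctan2(d[1],d[0])),1))
show('bin',[(96,36),(686,118),(642,590),(32,497)],.06)
show('green',[(322,133),(484,142),(480,301),(312,297)],.06)
show('blue',[(303,331),(470,344),(464,506),(292,494)],.06)
show('span bar',[(355,298),(396,302)],.018)
show('span bar',[(352,333),(393,333)],.018)
show('jarfar',[(607,201)],.065); show('jarnear',[(581,478)],.065)
show('penfar',[(164,80),(150,243)],.016);show('pennear',[(133,333),(120,500)],.016)
def q(x,y,z): return P(180+x/3.7-.4,140+y/3.7-.4,z)
show('tray',[(75,183),(261,201),(220,561),(29,543)],.014)
show('bottle',[(313,298)],.16)
show('rack',[(105,22),(268,62),(250,150),(95,112)],.05)
E
```

```text
bin [[0.729, -0.058], [0.687, -0.399], [0.42, -0.365], [0.465, -0.025]] c [ 0.5752 -0.2118]
   0.3435 -97.0
   0.2697 172.9
   0.3434 82.4
   0.266 -7.1
green [[0.674, -0.188], [0.671, -0.282], [0.579, -0.278], [0.58, -0.182]] c [ 0.6261 -0.2325]
   0.0934 -92.1
   0.0918 177.6
   0.0956 89.7
   0.0948 -3.7
blue [[0.56, -0.177], [0.555, -0.272], [0.464, -0.267], [0.469, -0.171]] c [ 0.5121 -0.2216]
   0.0949 -93.4
   0.0908 176.9
   0.0965 87.1
   0.0916 -4.1
span bar [[0.583, -0.215], [0.581, -0.239]] c [ 0.5824 -0.2269]
   0.0243 -94.5
   0.0243 85.5
span bar [[0.563, -0.213], [0.563, -0.237]] c [ 0.5629 -0.2249]
   0.0242 -89.0
   0.0242 91.0
jarfar [[0.637, -0.35]] c [ 0.6373 -0.3501]
   0.0 0.0
jarnear [[0.481, -0.331]] c [ 0.4808 -0.3314]
   0.0 0.0
penfar [[0.713, -0.101], [0.614, -0.093]] c [ 0.6634 -0.0973]
   0.0991 175.6
   0.0991 -4.4
pennear [[0.56, -0.084], [0.463, -0.077]] c [ 0.5117 -0.0805]
   0.0976 176.1
   0.0976 -3.9
tray [[0.671, 0.271], [0.661, 0.151], [0.432, 0.168], [0.441, 0.288]] c [0.5513 0.2193]
   0.1209 -94.5
   0.2298 175.8
   0.1205 85.7
   0.2302 -4.1
bottle [[0.584, 0.099]] c [0.5841 0.0986]
   0.0 0.0
rack [[0.768, 0.248], [0.745, 0.144], [0.688, 0.154], [0.71, 0.252]] c [0.7277 0.1996]
   0.1068 -102.9
   0.0575 170.8
   0.1008 77.2
   0.0583 -3.3
```

```bash
cat >> h.py <<'E'
from scipy.spatial.transform import Rotation as Ro
def cur():
    from workcell import get_obs
    o=get_obs(); return o,np.array(o["position"]),Ro.from_euler('xyz',o["tcp_rot"])
def tgt(psi):  # jaw axis z at heading psi (rad), tool down
    z=np.array([np.cos(psi),np.sin(psi),0]); x=np.array([0,0,-1.]); return Ro.from_matrix(np.c_[x,np.cross(z,x),z])
def plan(L,psideg):
    o,p,R=cur(); T=tgt(np.radians(psideg)); rv=(R.inv()*T).as_rotvec()
    print("t",o["time_s"],"p",p.round(4),"F",np.round(o["ft_force"],1),"w",round(o["gripper_width"],4),"q",np.round(o["qpos"],2))
    for X in L: print(X,'-> cm',(R.inv().apply(np.array(X)-p)*100).round(2),'rv',rv.round(3))
E
python3 - <<'E'
from h import *
o,p,R=cur(); print(R.as_matrix().round(3))
plan([(.512,-.222,.25),(.626,-.232,.25)],85); plan([(.512,-.222,.25)],-95)
E
```

```text
[[-0.     0.929  0.369]
 [ 0.001  0.369 -0.929]
 [-1.     0.    -0.001]]
t 0.1 p [ 0.2397 -0.6039  0.3033] F [-0.2 -0.5  0.3] w 0.0856 q [-1.24  0.48  1.6   0.    1.07 -0.05]
(0.512, -0.222, 0.25) -> cm [  5.36  39.4  -25.44] rv [-2.676e+00 -0.000e+00 -1.000e-03]
(0.626, -0.232, 0.25) -> cm [  5.36  49.62 -20.31] rv [-2.676e+00 -0.000e+00 -1.000e-03]
t 0.1 p [ 0.2397 -0.6039  0.3033] F [-0.2 -0.5  0.3] w 0.0856 q [-1.24  0.48  1.6   0.    1.07 -0.05]
(0.512, -0.222, 0.25) -> cm [  5.36  39.4  -25.44] rv [ 0.465 -0.001  0.   ]
```

```bash
python3 - <<'E'
from h import *
plan([(.513,-.212,.2),(.513,-.212,.103)],-95)
E
```

```text
t 0.1 p [ 0.2397 -0.6039  0.3033] F [-0.2 -0.5  0.3] w 0.0856 q [-1.24  0.48  1.6   0.    1.07 -0.05]
(0.513, -0.212, 0.2) -> cm [ 10.36  39.86 -26.33] rv [ 0.465 -0.001  0.   ]
(0.513, -0.212, 0.103) -> cm [ 20.06  39.86 -26.32] rv [ 0.465 -0.001  0.   ]
```

Emit:
carry_out(series=[[[1,4,-3],[0.05,0,0],1],[[2,8,-6],[0.1,0,0],1],[[3,12,-8],[0.15,0,0],1],[[4,16,-11],[0.2,0,0],1],[[5,20,-14],[0.25,0,0],1],[[6,24,-16],[0.3,0,0],1],[[7,28,-19],[0.35,0,0],1],[[8,32,-21.5],[0.4,0,0],1],[[9,36,-24],[0.43,0,0],1],[[10.3,39.8,-26.3],[0.465,0,0],1],[[10.3,39.8,-26.3],[0.465,0,0],1],[[10.3,39.8,-26.3],[0.465,0,0],1]], squeeze=60)

```text
time_s: 1.6
position: [0.5124, -0.2125, 0.2005]
tcp_rot: [-2.358, 1.569, 2.268]
ft_force: [0.2, -0.3, -0.4]
gripper_width: 0.0002
```

```bash
python3 - <<'E'
from h import *
from workcell import camera
plan([(.513,-.212,.103)],-95)
cv2.imwrite("pics/s1.png",camera("side")["color"])
E
```

```text
t 1.6 p [ 0.5124 -0.2125  0.2005] F [ 0.2 -0.3 -0.4] w 0.0002 q [-0.45  0.48  1.91  0.    0.75  1.21]
(0.513, -0.212, 0.103) -> cm [ 9.75  0.07 -0.04] rv [ 0.001 -0.001  0.001]
```

View pics/s1.png

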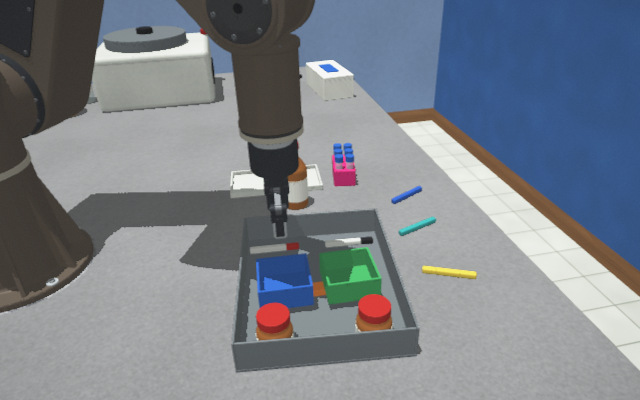

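```bash
python3 - <<'E'
from h import *
for z in (.127,.14): print(z,proj([.5124,-.2125,z],"side"))
crop(cv2.imread("pics/s1.png"),230,140,110,110,5,"pics/s1c.png")
E
```

```text
0.127 [280.15166157 237.01125798]
0.14 [279.60766741 230.62162913]
```

View pics/s1c.png

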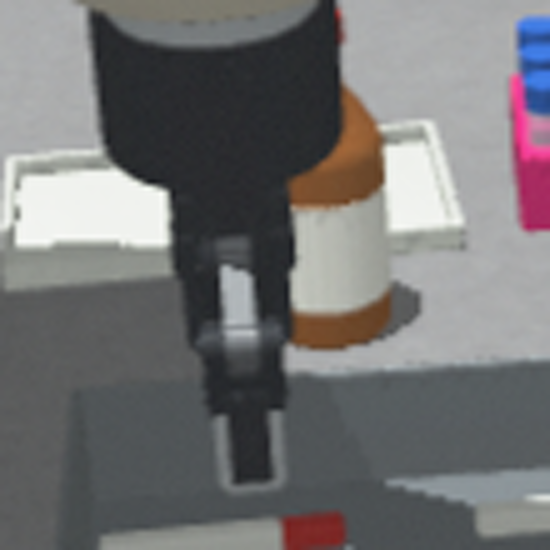

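Emit:
carry_out(series=[[[3,0,0],[0,0,0],1],[[6,0,0],[0,0,0],1],[[8,0,0],[0,0,0],1],[[9.6,0,0],[0,0,0],1],[[9.7,0,0],[0,0,0],1]])

```text
time_s: 2.28
position: [0.5115, -0.2133, 0.103]
tcp_rot: [-2.2, 1.568, 2.424]
ft_force: [0.3, -0.8, 1.0]
gripper_width: -0.0001
```

```bash
python3 - <<'E'
from h import *
plan([(.5305,-.082,.103)],-95)
E
```

```text
t 2.275 p [ 0.5115 -0.2133  0.103 ] F [ 0.3 -0.8  1. ] w -0.0001 q [-0.45  0.63  1.97  0.    0.55  1.21]
(0.5305, -0.082, 0.103) -> cm [  0.02   0.73 -13.24] rv [-0.001 -0.001  0.002]
```

Emit:
carry_out(series=[[[0,0.1,-1.5],[0,0,0],1],[[0,0.1,-2.5],[0,0,0],1],[[0,0.2,-3.5],[0,0,0],1],[[0,0.2,-4.7],[0,0,0],1],[[0,0.3,-6],[0,0,0],1],[[0,0.4,-7.2],[0,0,0],1],[[0,0.4,-8.5],[0,0,0],1],[[0,0.5,-9.8],[0,0,0],1],[[0,0.6,-11],[0,0,0],1],[[0,0.7,-12.2],[0,0,0],1],[[0,0.7,-13.2],[0,0,0],1],[[0,0.7,-13.2],[0,0,0],1]])

```text
time_s: 3.78
position: [0.5301, -0.0817, 0.1032]
tcp_rot: [-2.174, 1.568, 2.452]
ft_force: [0.8, -1.4, -0.3]
gripper_width: -0.0003
```

```bash
python3 - <<'E'
from h import *
from workcell import camera
plan([(.627,-.2225,.2)],-95)
crop(camera("side")["color"],190,170,250,200,3,"pics/s2.png")
E
```

```text
t 3.775 p [ 0.5301 -0.0817  0.1032] F [ 0.8 -1.4 -0.3] w -0.0003 q [-0.21  0.62  2.01  0.    0.52  1.45]
(0.627, -0.2225, 0.2) -> cm [-9.72 10.86 13.17] rv [ 0.    -0.001  0.002]
```

View pics/s2.png

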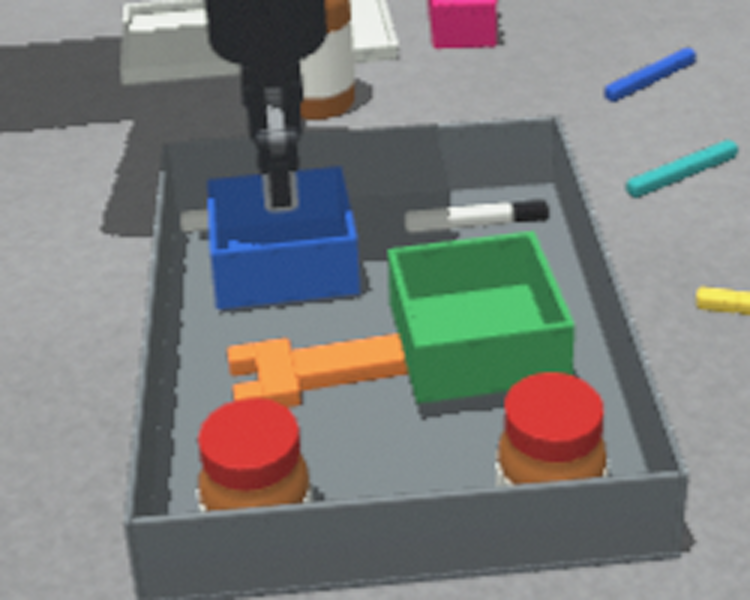

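The blue box slid off the spanner, which is now exposed at the near end, head around (265,370) in the crop. Green box is next.

Emit:
carry_out(series=[[[-4,0,0],[0,0,0],1],[[-8,0,0],[0,0,0],1],[[-9.7,2,3],[0,0,0],1],[[-9.7,5,6],[0,0,0],1],[[-9.7,8,9],[0,0,0],1],[[-9.7,10.9,13.2],[0,0,0],1],[[-9.7,10.9,13.2],[0,0,0],1],[[-6,10.9,13.2],[0,0,0],1],[[-3,10.9,13.2],[0,0,0],1],[[-1,10.9,13.2],[0,0,0],1],[[0,10.9,13.2],[0,0,0],1],[[0,10.9,13.2],[0,0,0],1]])

```text
time_s: 5.32
position: [0.6271, -0.223, 0.1026]
tcp_rot: [-2.121, 1.568, 2.504]
ft_force: [0.6, 0.4, 0.3]
gripper_width: 0.0
```

```bash
python3 - <<'E'
from h import *
plan([(.6435,-.097,.103)],-95)
E
```

```text
t 5.325 p [ 0.6271 -0.223   0.1026] F [0.6 0.4 0.3] w 0.0 q [-0.39  0.74  1.7   0.    0.71  1.27]
(0.6435, -0.097, 0.103) -> cm [ -0.02   0.54 -12.7 ] rv [-0.    -0.002  0.002]
```

Emit:
carry_out(series=[[[0,0.1,-1.5],[0,0,0],1],[[0,0.1,-2.5],[0,0,0],1],[[0,0.2,-3.5],[0,0,0],1],[[0,0.2,-4.7],[0,0,0],1],[[0,0.3,-6],[0,0,0],1],[[0,0.4,-7.2],[0,0,0],1],[[0,0.4,-8.5],[0,0,0],1],[[0,0.5,-9.8],[0,0,0],1],[[0,0.5,-11],[0,0,0],1],[[0,0.5,-12],[0,0,0],1],[[0,0.5,-12.7],[0,0,0],1],[[0,0.5,-12.7],[0,0,0],1]])

```text
time_s: 6.82
position: [0.6431, -0.0965, 0.1028]
tcp_rot: [-2.114, 1.568, 2.512]
ft_force: [-0.6, -0.9, 1.8]
gripper_width: 0.0001
```

Emit:
carry_out(series=[[[-4,0,0],[0,0,0],1],[[-8,0,0],[0,0,0],1],[[-12,0,0],[0,0,0],1],[[-16,0,0],[0,0,0],0.2],[[-18,0,0],[0,0,0],0],[[-18,-6,-4],[0,0,0],0],[[-18,-12,-8],[0,0,0],0],[[-18,-12,-12],[0,0,0],0],[[-18,-12,-12],[0,0,0],0]])

```text
time_s: 7.95
position: [0.5332, 0.0355, 0.2836]
tcp_rot: [-2.22, 1.567, 2.408]
ft_force: [0.5, -0.1, 0.8]
gripper_width: 0.0426
```

```bash
python3 - <<'E'
from h import *
from workcell import camera
plan([],-95)
i=camera("top")["color"]; cv2.imwrite("pics/t3f.png",i); crop(i,315,155,180,150,4,"pics/t3.png")
i=camera("side")["color"]; cv2.imwrite("pics/s3f.png",i); crop(i,190,170,250,200,3,"pics/s3.png")
E
```

```text
t 7.95 p [0.5332 0.0355 0.2836] F [ 0.5 -0.1  0.8] w 0.0426 q [0.01 0.34 1.88 0.   0.92 1.66]
```

View pics/t3.png

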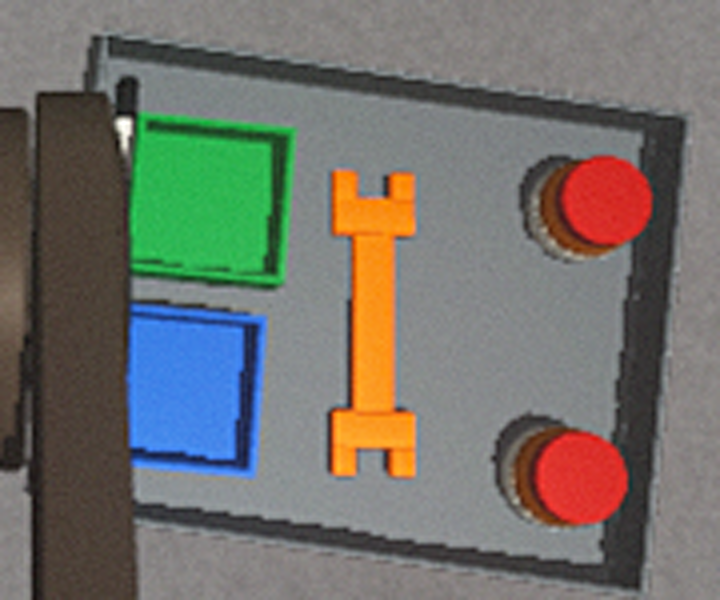

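View pics/s3.png

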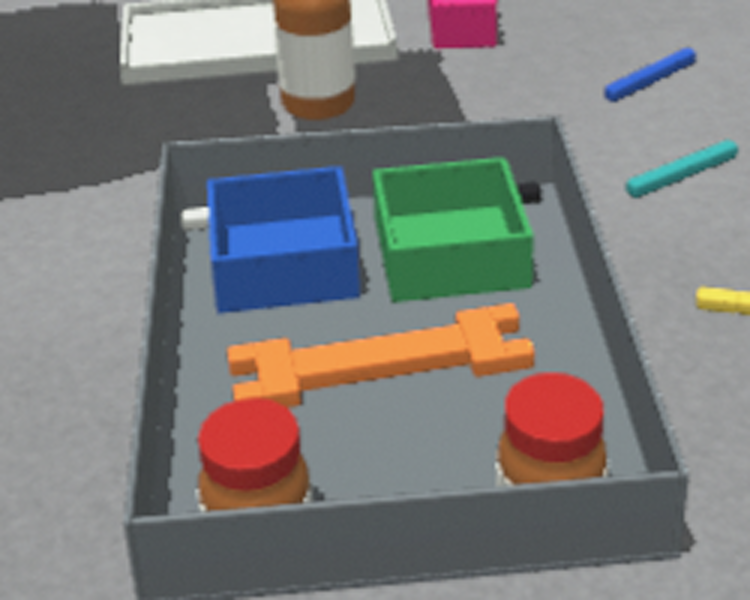

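Both boxes are flat on the bin floor, clear of the spanner (crop corners ≈ (331,170),(414,174),(415,478),(330,475)); the jars are upright.

```bash
python3 - <<'E'
from h import *
q=lambda x,y,z=.018: P(315+x/4-.4,155+y/4-.4,z)[:2]
A=[q(*a) for a in [(332,170),(415,174),(416,478),(330,475)]]
c=np.mean(A,0); d=(A[0]+A[1]-A[2]-A[3])/2
print(np.round(A,4),c,np.hypot(*d),np.degrees(np.arctan2(d[1],d[0])), np.hypot(*(A[0]-A[1])))
B=[q(*a) for a in [(355,236),(396,236),(396,410),(352,410)]]; print(np.mean(B,0))
ps=np.degrees(np.arctan2(d[1],d[0]))-90
def q2(x,y):return P(190+x/3-.3,170+y/3-.3,.018,"side")[:2]
S=[q2(*a) for a in [(228,349),(515,305),(534,353),(236,398)]];print(np.round(S,4),np.mean(S,0))
s=S[1]+S[2]-S[0]-S[3];print(np.degrees(np.arctan2(s[1],s[0])))
plan([(c[0],c[1],.2836),(c[0],c[1],.14),(c[0],c[1],.081)],ps)
E
```

```text
[[ 0.6597 -0.2016]
 [ 0.6582 -0.2512]
 [ 0.4788 -0.2496]
 [ 0.4796 -0.1993]] [ 0.5690544  -0.22541484] 0.1797314777158238 -0.6086582258429825 0.04960678487859959
[ 0.56911979 -0.22630219]
[[ 0.4797 -0.2024]
 [ 0.6591 -0.2045]
 [ 0.6574 -0.2504]
 [ 0.4795 -0.2462]] [ 0.5689141  -0.22589205]
-1.0056390361107193
t 8.05 p [0.5345 0.0333 0.2835] F [-0.4 -0.9 -0.5] w 0.0427 q [0.   0.35 1.88 0.   0.92 1.66]
(np.float64(0.5690544019509284), np.float64(-0.22541484198645653), 0.2836) -> cm [-0.06  5.65 25.48] rv [-0.075 -0.002  0.002]
(np.float64(0.5690544019509284), np.float64(-0.22541484198645653), 0.14) -> cm [14.3   5.68 25.5 ] rv [-0.075 -0.002  0.002]
(np.float64(0.5690544019509284), np.float64(-0.22541484198645653), 0.081) -> cm [20.2   5.69 25.51] rv [-0.075 -0.002  0.002]
```

Emit:
carry_out(series=[[[0,1,4],[-0.02,0,0],0],[[0,2,8],[-0.04,0,0],0],[[0,3,13],[-0.075,0,0],0],[[0,4,18],[-0.075,0,0],0],[[0,5,22],[-0.075,0,0],0],[[2,5.7,25.5],[-0.075,0,0],0],[[6,5.7,25.5],[-0.075,0,0],0],[[10,5.7,25.5],[-0.075,0,0],0],[[14,5.7,25.5],[-0.075,0,0],0],[[14.3,5.7,25.5],[-0.075,0,0],0]])

```text
time_s: 9.3
position: [0.5676, -0.2261, 0.1374]
tcp_rot: [-2.064, 1.563, 2.637]
ft_force: [-0.5, 0.2, -0.1]
gripper_width: 0.0424
```

```bash
python3 - <<'E'
from h import *
from workcell import camera
plan([(.569,-.2257,.078)],-90.8)
i=camera("side")["color"]; crop(i,190,170,250,200,3,"pics/s4.png")
E
```

```text
t 9.3 p [ 0.5676 -0.2261  0.1374] F [-0.5  0.2 -0.1] w 0.0424 q [-0.43  0.63  1.82  0.    0.7   1.15]
(0.569, -0.2257, 0.078) -> cm [ 5.94  0.18 -0.02] rv [ 0.002 -0.003  0.006]
```

View pics/s4.png

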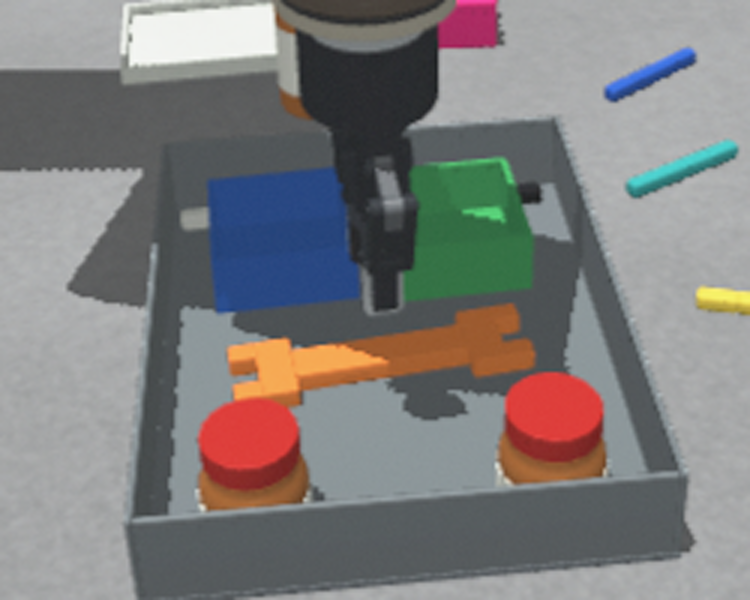

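Emit:
carry_out(series=[[[2,0.1,0],[0,0,0],0],[[4,0.2,0],[0,0,0],0],[[5.2,0.2,0],[0,0,0],0],[[5.9,0.2,0],[0,0,0.006],0],[[5.9,0.2,0],[0,0,0.006],0]])

```text
time_s: 9.98
position: [0.57, -0.2259, 0.0794]
tcp_rot: [2.8, 1.568, 1.218]
ft_force: [0.4, 0.7, -0.6]
gripper_width: 0.0423
```

Emit:
carry_out(series=[[[0,0,0],[0,0,0],0.4],[[0,0,0],[0,0,0],1],[[0,0,0],[0,0,0],1],[[0,0,0],[0,0,0],1],[[0,0,0],[0,0,0],1]], squeeze=70)

```text
time_s: 10.6
position: [0.5702, -0.226, 0.0802]
tcp_rot: [2.513, 1.568, 0.93]
ft_force: [-1.7, 0.5, 6.2]
gripper_width: 0.0219
```

Emit:
carry_out(series=[[[-0.5,0,0],[0,0,0],1],[[-1.5,0,0],[0,0,0],1],[[-3,0,0],[0,0,0],1],[[-5,0,0],[0,0,0],1],[[-7.5,0,0],[0,0,0],1],[[-10,0,0],[0,0,0],1],[[-13,0,0],[0,0,0],1],[[-16,0,0],[0,0,0],1],[[-19,0,0],[0,0,0],1],[[-22,0,0],[0,0,0],1],[[-22.5,0,0],[0,0,0],1],[[-22.5,0,0],[0,0,0],1]])

```text
time_s: 12.1
position: [0.5696, -0.2265, 0.3054]
tcp_rot: [2.405, 1.568, 0.822]
ft_force: [0.0, 0.4, -3.1]
gripper_width: 0.0219
```

```bash
python3 - <<'E'
from h import *
from workcell import camera
plan([(.5513,.2193,.305),(.5513,.2193,.081)],-94.2)
cv2.imwrite("pics/s5.png",camera("side")["color"])
cv2.imwrite("pics/t5.png",camera("top")["color"])
E
```

```text
t 12.1 p [ 0.5696 -0.2265  0.3054] F [ 0.   0.4 -3.1] w 0.0219 q [-0.43  0.43  1.68  0.    1.03  1.15]
(0.5513, 0.2193, 0.305) -> cm [  0.14  -2.35 -44.55] rv [ 0.062 -0.003 -0.002]
(0.5513, 0.2193, 0.081) -> cm [ 22.54  -2.4  -44.5 ] rv [ 0.062 -0.003 -0.002]
```

View pics/s5.png

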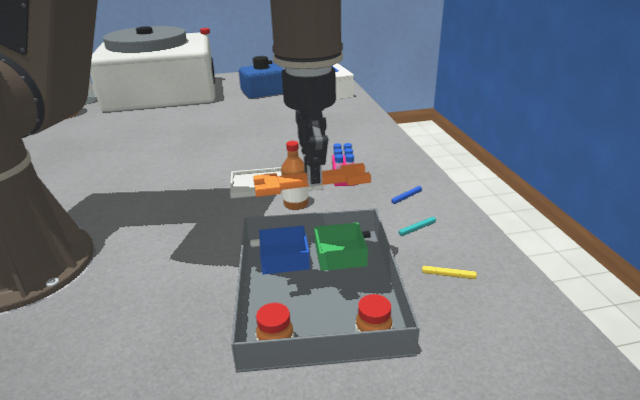

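View pics/t5.png

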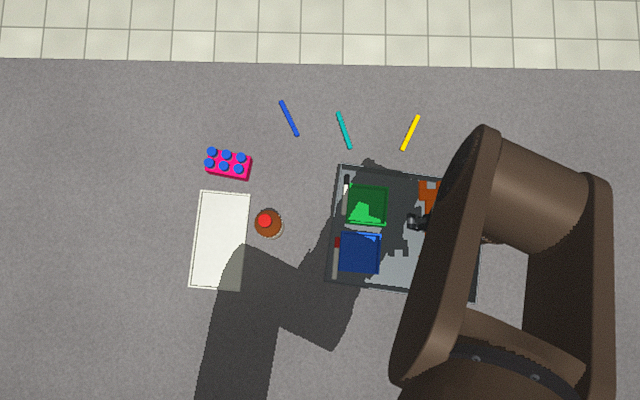

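Emit:
carry_out(series=[[[0,0,-2],[0,0,0],1],[[0,0,-5],[0.01,0,0],1],[[0,-0.5,-9],[0.02,0,0],1],[[0,-1,-13],[0.03,0,0],1],[[0,-1,-17.5],[0.04,0,0],1],[[0,-1.5,-22],[0.05,0,0],1],[[0,-2,-26.5],[0.06,0,0],1],[[0,-2.4,-31],[0.062,0,0],1],[[0,-2.4,-35],[0.062,0,0],1],[[0,-2.4,-39],[0.062,0,0],1],[[0,-2.4,-42.5],[0.062,0,0],1],[[0,-2.4,-45],[0.062,0,0],1]])

```text
time_s: 13.7
position: [0.5493, 0.2261, 0.3047]
tcp_rot: [-2.675, 1.568, 1.965]
ft_force: [0.1, 0.9, -3.2]
gripper_width: 0.0219
```

```bash
python3 - <<'E'
from h import *
from workcell import camera
plan([(.5515,.225,.1),(.5515,.225,.080)],-94.2)
crop(camera("side")["color"],190,60,200,180,3,"pics/s6.png")
E
```

```text
t 13.7 p [0.5493 0.2261 0.3047] F [ 0.1  0.9 -3.2] w 0.0219 q [0.34 0.4  1.73 0.   1.01 1.98]
(0.5515, 0.225, 0.1) -> cm [20.47  0.25  0.16] rv [ 0.001 -0.003  0.001]
(0.5515, 0.225, 0.08) -> cm [22.47  0.26  0.16] rv [ 0.001 -0.003  0.001]
```

View pics/s6.png

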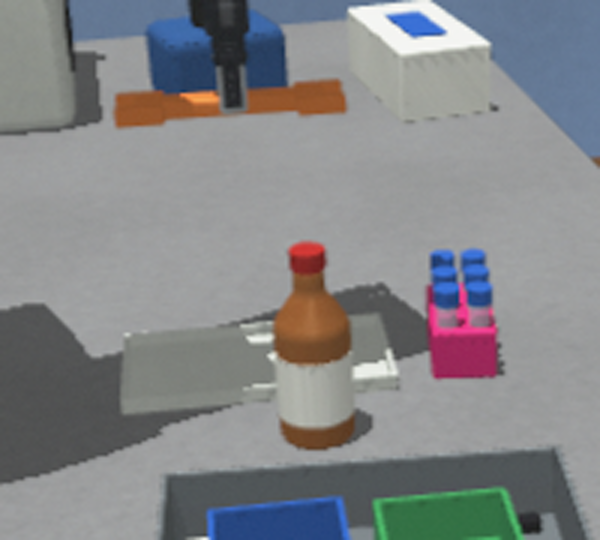

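Emit:
carry_out(series=[[[2,0.2,0.1],[0,0,0],1],[[5,0.2,0.1],[0,0,0],1],[[9,0.2,0.1],[0,0,0],1],[[13,0.2,0.1],[0,0,0],1],[[16.5,0.2,0.1],[0,0,0],1],[[19,0.2,0.1],[0,0,0],1],[[20.5,0.2,0.1],[0,0,0],1],[[21.3,0.2,0.1],[0,0,0],1],[[21.8,0.2,0.1],[0,0,0],1],[[22.1,0.2,0.1],[0,0,0],1],[[22.1,0.2,0.1],[0,0,0],1]])

```text
time_s: 15.12
position: [0.5514, 0.2281, 0.0841]
tcp_rot: [-2.994, 1.566, 1.646]
ft_force: [0.6, -0.2, -2.6]
gripper_width: 0.0218
```

```bash
python3 - <<'E'
from h import *
from workcell import camera
plan([(.5515,.225,.080)],-94.2)
crop(camera("side")["color"],200,120,170,100,4,"pics/s7.png")
E
```

```text
t 15.125 p [0.5514 0.2281 0.0841] F [ 0.6 -0.2 -2.6] w 0.0218 q [0.34 0.7  1.88 0.01 0.57 1.98]
(0.5515, 0.225, 0.08) -> cm [0.41 0.04 0.31] rv [ 0.001 -0.004  0.001]
```

View pics/s7.png

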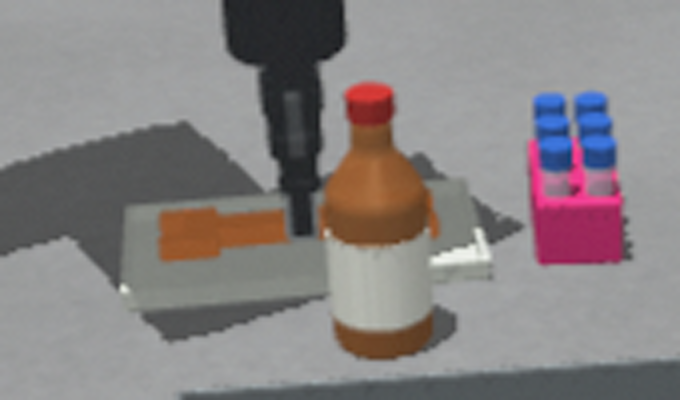

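Emit:
carry_out(series=[[[0.1,0,0.1],[0,0,0],1],[[0.2,0,0.2],[0,0,0],1],[[0.3,0,0.3],[0,0,0],1],[[0.4,0,0.3],[0,0,0],1],[[0.4,0,0.3],[0,0,0],1]])

```text
time_s: 15.8
position: [0.5512, 0.2251, 0.0803]
tcp_rot: [-3.001, 1.566, 1.639]
ft_force: [-1.3, -1.7, -0.3]
gripper_width: 0.0219
```

Emit:
carry_out(series=[[[0.05,0,0],[0,0,0],1],[[0.1,0,0],[0,0,0],1],[[0.1,0,0],[0,0,0],1]])

```text
time_s: 16.18
position: [0.5512, 0.2251, 0.0802]
tcp_rot: [-3.059, 1.566, 1.581]
ft_force: [-5.4, -3.1, 17.9]
gripper_width: 0.0218
```

Emit:
carry_out(series=[[[0,0,0],[0,0,0],1],[[0,0,0],[0,0,0],0.3],[[0,0,0],[0,0,0],0.1],[[0,0,0],[0,0,0],0],[[0,0,0],[0,0,0],0]])

```text
time_s: 16.8
position: [0.5512, 0.2251, 0.0801]
tcp_rot: [-3.057, 1.566, 1.583]
ft_force: [0.3, -1.2, 0.6]
gripper_width: 0.0424
```

```bash
python3 - <<'E'
from h import *
from workcell import camera
plan([],-94.2)
crop(camera("side")["color"],200,120,170,100,4,"pics/s8.png")
E
```

```text
t 16.8 p [0.5512 0.2251 0.0801] F [ 0.3 -1.2  0.6] w 0.0424 q [0.33 0.7  1.88 0.01 0.56 1.97]
```

View pics/s8.png

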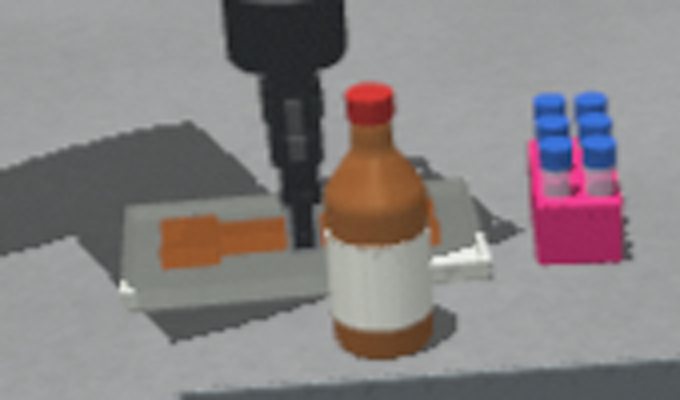

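Emit:
carry_out(series=[[[-1,0,0],[0,0,0],0],[[-3,0,0],[0,0,0],0],[[-7,0,0],[0,0,0],0],[[-12,0,0],[0,0,0],0],[[-17,0,0],[0,0,0],0],[[-22,0,0],[0,0,0],0],[[-22,0,-5],[0,0,0],0],[[-22,0,-10],[0,0,0],0],[[-22,0,-15],[0,0,0],0],[[-22,0,-20],[0,0,0],0],[[-22,0,-22],[0,0,0],0],[[-22,0,-22],[0,0,0],0]])

```text
time_s: 18.35
position: [0.5667, 0.4443, 0.3011]
tcp_rot: [-3.058, 1.567, 1.583]
ft_force: [0.5, -0.2, -0.5]
gripper_width: 0.0426
```

```bash
python3 - <<'E'
from h import *
from workcell import camera
plan([],-94.2)
cv2.imwrite("pics/t9.png",camera("top")["color"]); cv2.imwrite("pics/s9.png",camera("side")["color"])
E
```

```text
t 18.35 p [0.5667 0.4443 0.3011] F [ 0.5 -0.2 -0.5] w 0.0426 q [0.62 0.58 1.42 0.   1.14 2.26]
```

View pics/t9.png

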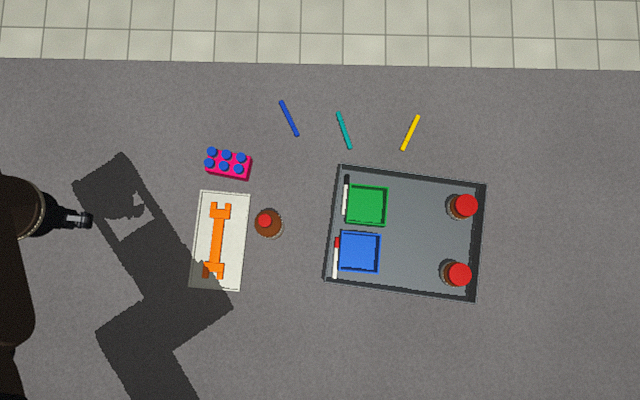

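View pics/s9.png

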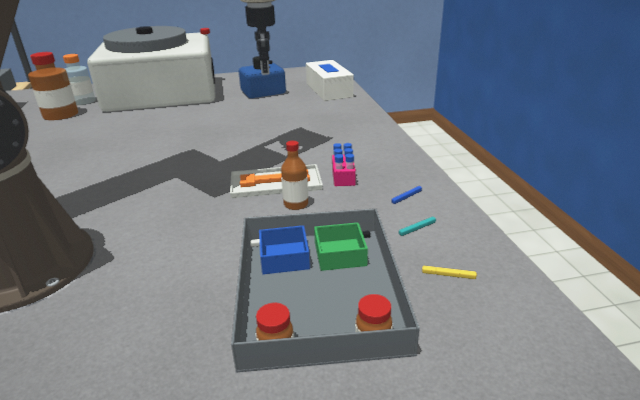

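The top view shows the spanner lying flat inside the tray, centred near (217,240). Boxes, jars and pens are in the bin, and the bottle and rack look unmoved.

```bash
python3 - <<'E'
from workcell import *
print(close_job())
E
```

```text
the job is handed in; nothing more can be done
None
```

The spanner is lying flat inside the white tray, and the job was handed in at about 18.5 s of the 58 s allowed.

- **Clearing the boxes:** With the fingers shut, I pushed each box from inside towards the bin's +y wall, blue first and then green. The pens slid towards the wall ahead of them.
- **Moving the spanner:** I gripped it at mid-bar with 70 N, measuring about 22 mm between the fingers. I lifted it over the bottle and lowered it until it touched the tray floor, with about 18 N on the wrist. Only then did I open the fingers.
- **Last checks:** After backing the arm away, both cameras showed:
  - the spanner flat within the tray rim;
  - both boxes level on the bin floor, both pens in the bin, and both jars upright;
  - the bottle and rack apparently where they started, judged by eye.
- **Disagreements:** The grip read 22 mm on a bar given as 24 mm wide, and my picture measurement of the bin's short side came out about 10 mm under the given 278 mm. No check failed.

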